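# Lock the tube carrier's axle pin with its R-clip

### The arm

A 6-joint arm with a two-finger parallel gripper is mounted at the origin on a cart in front of the work surface, level with it; the furniture and walls round the work are solid. World frame = base frame: x ahead of the robot, y to its left, z up, the work surface at z = 0. Lengths are in m, angles in rad, forces in N, time in s.
With the tool pointing down it reaches from about 0.4 to 0.825 m from the base axis. Payload 7 kg.
Tool frame: the origin (TCP) lies at the very end of the fingers, on their centre line; the grasp point (between the pads) lies arm.hold_point_z behind it (arm.hold_point_z is the distance from the TCP to the grasp point, in m); z points along the fingers, y is the line along which they close (so a half turn about z gives the same grasp; the last joint's range is limited). The gripper opens to 88 mm and grips with 3 to 60 N. Pads are 19 mm wide; open, the fingers measure 130 mm over their backs; the gripper's body (78 mm by 193 mm) begins 47 mm behind the grasp point.
Start: joints at [-0.992, 0.359, 0.012, 0, -1.224, -0.288], TCP at [0.194, -0.647, 0.227] pointing down, gripper open.
Joint ranges: [-3.07, 3.07], [-1.43, 2.12], [-1.02, 1.25], [-3.03, 1.67], [-3.05, -0], [-3.03, 3.03]. Speed limits (rad/s): [2.39, 2.39, 3.01, 3.14, 3.14, 3.14].

### API

Orientations are given as [roll, pitch, yaw] about the fixed x, y, z axes, in that order (R = Rz(yaw) Ry(pitch) Rx(roll)).
In Python, from station import arm, workorder, grab_frame, camera_params gives the robot as it stands (arm), with the cameras as plain functions and the job (workorder).
- The arm moves only by the shell command python3 nudge.py [FORCE], which reads ROWS from standard input. ROWS is a JSON list that holds a single list of rows (three levels of brackets), with 1 to 20 rows, each of 5 numbers: the finger opening in m, then dx, dy, dz in m, then a turn about the tool's z in rad; each row is the pose to reach, as a shift and turn from the pose commanded when the command began, along the tool's axes at that moment; what a row does not reach only later rows make up. A row lasts 1/12 s, in which the tool goes at most 0.0417 m and 0.125 rad, less where a joint would pass 70% of its speed; a pose out of reach is approached as far as the arm can. The fingers move at their own pace and stop on an object; FORCE is the grip in N (left out, the last holds). Time passes only in rows, so rows that do not move let the fingers close. It prints the time, the measured TCP pose, the force, the opening and the grip force at its end. Input that does not fit is refused with a message, and nothing moves.
- arm.get_state(): the state, without advancing time (a new reading comes with each control period).
- grab_frame(name): name is "scene" or "side" or "wrist"; returns the picture (384x512x3 uint8, red, green, blue); there is no depth.
- camera_params(name): a dict with "fx", "fy", "cx", "cy" (pixels), "D" ([k1, k2, p1, p2, k3] as OpenCV has them; the pictures are not rectified), "T" (4x4, takes a point from camera to world coordinates); the wrist camera has in their place "hand_eye" (4x4, takes a point from camera to tool coordinates, whose origin is the TCP and whose axes are the flange's). Camera axes: x right, y down, z forward; pixel columns grow to the right and rows downward; lengths in m; the calibration is good to about 2 mm. A picture is of the moment at which its call begins: read the wrist's pose just before it. camera_params takes no time and is no camera call.
- workorder.job_done(): hands the job in; it is judged then, once.
The state is a dict: "t": time; "q": joint angles; "qd": joint speeds; "joint_efforts": joint torques, N m; "eef_pos": TCP position; "ee_rot": TCP orientation; "force": force on the tool from outside, world axes, zero at the start; "moment": the same for the moment, N m; "width": finger opening in m; "gripper_force": force on a finger pad.
Only numpy, scipy, OpenCV 4.12 (cv2) and the standard library are available. Lean on these libraries where they do the work, as an engineer would, in place of code of your own. Each camera call takes 0.05 s, during which the arm holds its last target. There are 200 camera calls.

### The job

Take the R-clip off its barbed hook and lock the tube carrier on the mixer with it: push the clip's straight leg down through the cross-hole in the axle pin, with the bent leg riding over the outside of the pin, until the clip snaps fully home. Feel for the hole and do not jam the clip hard against the mixer or force the carrier round, and leave the vial, beaker, timer and tape roll where they are.

Things in the scene. Friction and masses are not known exactly. Their poses are not given: they have to be found in the camera images.
- rotator: The end-over-end tube mixer: white housing 150 mm wide, 188 mm high, on a flat foot, fixed to the counter, with carrier and axle pin in front. Origin on the counter straight below axle_mid; x towards the housing, whose front face is at x = 65 mm. The clip must never bear on it with more than 35 N.
- clip: R-clip of 5 mm bare steel wire, 105 mm long, 0.06 kg. Origin: centre of its ring-shaped eye (33 mm outside, 23 mm inside, 10 mm thick). x: axis of the eye. Legs point to -z; straight leg at y = -14 mm, rounded tip at z = -88 mm. Hangs by the eye on the hook, leaning about 0.19 rad about its x. Grip the eye's flanks (along its y, 33 mm): the hook's wire then passes between the fingers.
- clip_tip (a point): Tip of the clip's straight leg, at (0, -14, -88) mm in the clip's frame; axes as the clip's.
- bent_leg (a joint): How far the bent leg (on the clip's +y side) is sprung open, rad: 0 relaxed, about 0.1 as its hump passes the pin, 0 again when home. Wire centres from the straight leg: neck 10 mm at z = -24, bulge 16 mm at z = -36 (seats round the pin), hump 10 mm at z = -48, flared end 21 mm at z = -66 mm. The ride over the pin takes about 8 to 15 N of push along the legs. Either side of the pin will do.
- axle_mid (a point): On the axle pin axis, 130 mm above the counter, where the hole is at mid end play. Unclipped, the pin slides stiffly (15 N) along its axis: the hole lies up to 9 mm either way along x; see or feel for it. z along the hole (leans with the carrier), x along the pin to the housing. Pin 26 mm thick, hole 7.2 mm through, 0.7 mm countersink. Clip home: eye centre at z = 33-36 mm, eye axis along x.
- carrier (a joint): Angle of carrier and axle pin about the pin, rad: 0 with the hole upright and the carrier bar level; positive leans the hole's top to -y. Starts within 0.25 of 0; gear friction of 0.7 N m holds it. From axle_mid: pin's free end at x = -13 to -31 mm (22 mm from the hole), carrier's 38 mm washer and hub from x = 17 mm; tubes beyond x = 23 mm, 40 mm or more to either side, up to 55 mm above the axis.
- carrier_end (a point): Left (+y) end of the aluminium carrier bar (206 x 46 x 6 mm), 103 mm from the pin's axis, 50 mm behind axle_mid. Shows whether the carrier has been turned.
- hook_stand: Fixed stand, post up to z = 158 mm. Origin on the counter below the post; x away from the hook. A 4.4 mm wire runs level along -x at z = 150 mm (the eye hangs on it near x = -34) to a bend at x = -55 mm, then rises at 60 degrees to its tip. An upright eye jams there: raise it till the wire is mid-eye, tilt it about 30 degrees (legs away from the post), draw it off along the slope.
- hook_tip (a point): Tip of the hook, at (-67, 0, 171) mm in the stand's frame; axes as the stand's. A barb 3.2 mm thick runs from it back over the wire to (-59, 0, 166) mm.
- vial: Bystander: brown glass vial with black cap, 34 mm diameter, 86 mm high, standing behind between stand and mixer. Origin at the middle of its underside.
- beaker: Bystander: small glass beaker, 46 mm diameter, 57 mm high, behind and to the right of the stand. Origin at the middle of its underside.
- bench_timer: Bystander: flat bench timer, 66 x 62 x 18 mm, lying in front of the mixer. Origin at the middle of its underside.
- tape: Bystander: roll of white tape lying flat, 60 mm diameter, 18 mm high, at the front between stand and mixer. Origin at the middle of its underside.

How it is judged:
By the outcome, as a careful person would: the job done as asked, in the order asked, and still so for the second after the job is handed in, with the robot touching nothing.
It also fails if it takes over 61 s, if anything falls off the work surface, if the arm or the gripper's body presses on something with over 40 N, if the wrist force passes 120 N, or if a joint passes its speed limit or range.

## Working session

There is one attempt and no reset: what is moved stays moved. The work goes in short steps, Python scripts to look and compute and a shell command to move; the robot and the scene stay as the last step left them, time stands still between calls to the robot, and variables do not carry over. Pictures are saved under pics/ and viewed, at most 10 in all, crops included, and the job is handed in when it is done.

```bash
ls; mkdir -p pics
python3 - <<'E'
from station import arm, workorder, grab_frame, camera_params
import cv2,numpy as np
print(arm.hold_point_z, arm.get_state())
ims=[]
for n in ["scene","side","wrist"]:
    p=camera_params(n); print(n,{k:np.round(np.array(v),4).tolist() for k,v in p.items()})
    im=grab_frame(n); cv2.imwrite(f"pics/{n}0.png",im[:,:,::-1]);
E
```

```text
nudge.py
pics
station.py
0.0188 {'t': 0.0, 'q': array([-9.91904857e-01,  3.59368144e-01,  1.10434734e-02, -3.88028911e-04,
       -1.22409969e+00, -2.88101938e-01]), 'qd': array([-0.00111239,  0.00050507, -0.00099394,  0.00096448, -0.00084077,
       -0.00056686]), 'joint_efforts': array([-8.73603381e-05, -5.82721031e+01,  2.93052417e+01,  6.99706078e+00,
        6.96653282e-03, -2.21646551e-04]), 'eef_pos': array([ 0.19336751, -0.64618251,  0.22562129]), 'ee_rot': array([ 3.13992807e+00, -1.12890478e-04, -2.85093517e+00]), 'force': array([0.48535166, 0.14477909, 0.8170145 ]), 'moment': array([-0.03507405, -0.02525584,  0.02997031]), 'gripper_force': 0.0, 'width': 0.08791133856262881}
scene {'fx': 377.2756, 'fy': 377.2756, 'cx': 256.3154, 'cy': 187.2008, 'D': [-0.0156, 0.0, 0.0, 0.0, 0.0], 'T': [[-0.6392, -0.5317, 0.5556, -0.0915], [-0.7688, 0.4248, -0.478, 0.4669], [0.0182, -0.7327, -0.6803, 0.8451], [0.0, 0.0, 0.0, 1.0]]}
side {'fx': 412.6704, 'fy': 412.6704, 'cx': 251.1382, 'cy': 190.3472, 'D': [0.0025, 0.0, 0.0, 0.0, 0.0], 'T': [[0.9477, -0.1787, 0.2643, 0.2642], [-0.3184, -0.4786, 0.8183, -0.7951], [-0.0198, -0.8597, -0.5104, 0.5804], [0.0, 0.0, 0.0, 1.0]]}
wrist {'fx': 290.1663, 'fy': 290.1663, 'cx': 254.2918, 'cy': 188.4665, 'D': [-0.0343, 0.0, 0.0, 0.0, 0.0], 'hand_eye': [[-0.0004, -0.961, -0.2765, 0.075], [1.0, -0.0004, -0.0002, -0.0003], [0.0, -0.2765, 0.961, -0.1584], [0.0, 0.0, 0.0, 1.0]]}
```

View pics/scene0.png

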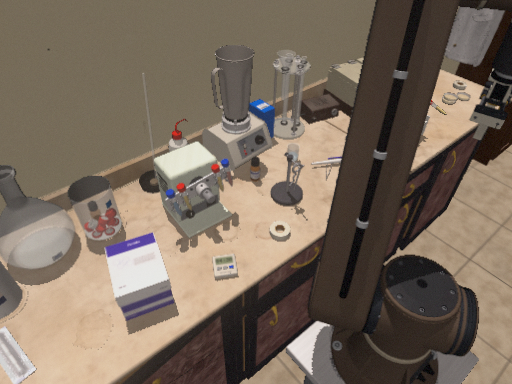

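View pics/side0.png

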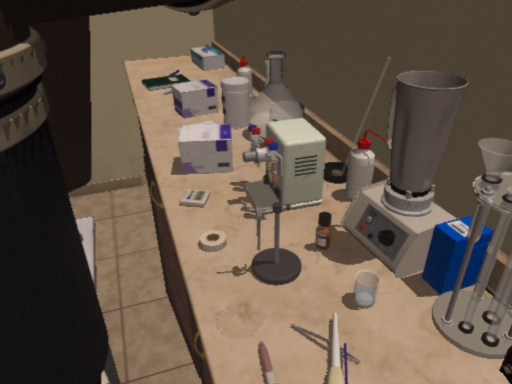

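The scene view shows the mixer at about (200,190), the stand base at (288,193), the timer at (225,265) and the tape at (280,231). The side view shows the stand base at (277,265), with the clip hanging near (259,215), and the axle at about (255,157). I'll zoom in on these.

```bash
cat > h.py <<'E'
import cv2,numpy as np
from station import arm, workorder, grab_frame, camera_params
from scipy.spatial.transform import Rotation as R
def pose():
    s=arm.get_state(); T=np.eye(4); T[:3,:3]=R.from_euler('xyz',s['ee_rot']).as_matrix(); T[:3,3]=s['eef_pos']; return T
def cam(n,Tt=None):
    p=camera_params(n); K=np.array([[p['fx'],0,p['cx']],[0,p['fy'],p['cy']],[0,0,1.]])
    T=np.array(p['T']) if 'T' in p else (Tt if Tt is not None else pose())@np.array(p['hand_eye'])
    return K,np.array(p['D'],float),T
def ray(c,uv):
    K,D,T=c; q=cv2.undistortPoints(np.array([[uv]],float),K,D)[0,0]
    d=T[:3,:3]@np.array([q[0],q[1],1]); return T[:3,3],d/np.linalg.norm(d)
def plane(c,uv,z):
    o,d=ray(c,uv); return o+d*(z-o[2])/d[2]
def tri(*cu):
    A=np.zeros((3,3));b=np.zeros(3);rs=[ray(c,u) for c,u in cu]
    for o,d in rs: M=np.eye(3)-np.outer(d,d);A+=M;b+=M@o
    X=np.linalg.solve(A,b); return X,[np.linalg.norm((np.eye(3)-np.outer(d,d))@(X-o))*1e3 for o,d in rs]
def proj(c,X):
    K,D,T=c; Xi=np.linalg.inv(T)@np.c_[np.atleast_2d(X),np.ones(len(np.atleast_2d(X)))].T
    return cv2.projectPoints(Xi[:3].T.copy(),np.zeros(3),np.zeros(3),K,D)[0][:,0]
def tile(L,name):
    out=[]
    for im,x,y,w in L:
        h=w*3//4; out.append(cv2.resize(im[y:y+h,x:x+w],(400,300),interpolation=cv2.INTER_CUBIC))
    t=np.vstack([np.hstack(out[i:i+2]) for i in range(0,len(out),2)]); cv2.imwrite('pics/'+name,t)
E
python3 - <<'E'
from h import *
s=cv2.imread('pics/scene0.png');d=cv2.imread('pics/side0.png')
tile([(s,240,140,100),(s,150,140,100),(d,230,185,100),(d,220,115,100)],'t1.png')
E
```

```text
(no output)
```

View pics/t1.png

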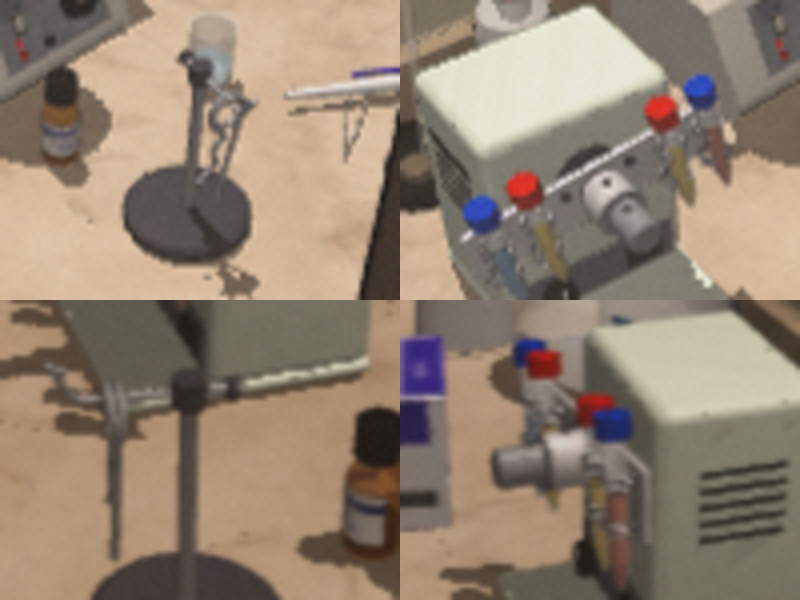

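Top-left tile: the post top is at scene (290,157.5), the hook tip is at about (302.5,165) and the clip hangs below. Top-right: the pin's free end is near scene (211,198), with a dark hole spot at about (207,192). In the side view the post top is at (276.7,203.7), the hook tip at (241.7,201.7), the eye at about (258.7,209) and the leg's tip at about (258.7,249).

Run:
```python
from h import *
S=cam('scene');D=cam('side')
np.set_printoptions(precision=4,suppress=True)
pt,e=tri((S,(290,156)),(D,(276.7,203)));print('posttop',pt,e)
s=cv2.imread('pics/scene0.png');d=cv2.imread('pics/side0.png')
# base discs: dark mask
for im,c,box in [(s,S,(265,175,310,212)),(d,D,(245,245,308,285))]:
    g=im.max(2);m=np.zeros_like(g);x0,y0,x1,y1=box;m[y0:y1,x0:x1]=(g[y0:y1,x0:x1]<85)*255
    k=max(cv2.findContours(m,0,2)[0],key=cv2.contourArea);el=cv2.fitEllipse(cv2.convexHull(k));print('base',el,plane(c,el[0],0.01))
print('tip',tri((S,(302.5,165.2)),(D,(241.7,201.7))))
print('eye',tri((S,(299,166)),(D,(258.7,208.5))))
print('pin end', tri((S,(211.5,198)),(D,(244,156.7))))
print('pin hole', tri((S,(207,192)),(D,(248,153))), plane(S,(207,192),.143))
# carrier bar ends, housing corners
print('legtip',tri((S,(295,188)),(D,(258.7,249))))
# tube caps: left (blue 480,215)
for u in [(150+82/4,140+215/4),(150+300/4,140+92/4)]: print(plane(S,u,.17))
# housing top corners scene: TL(420,75) TR(587,10)... front edge (485,158)-(668,92)
for u in [(150+20/4,140+75/4),(150+187/4,140+10/4),(150+268/4,140+85/4),(150+85/4,140+155/4)]: print('top',plane(S,u,.186))
```

```text
posttop [ 0.5126 -0.1803  0.1579] [np.float64(0.7819170891924391), np.float64(0.7819170891923434)]
base ((287.190673828125, 196.42332458496094), (16.54315757751465, 32.333892822265625), 88.12254333496094) [ 0.4961 -0.169   0.01  ]
base ((275.6250305175781, 265.58404541015625), (38.38848876953125, 48.937252044677734), 90.20608520507812) [ 0.51   -0.1873  0.01  ]
tip (array([ 0.4484, -0.168 ,  0.169 ]), [np.float64(0.8349505591872014), np.float64(0.8349505591872595)])
eye (array([ 0.4743, -0.1778,  0.1496]), [np.float64(4.4439903714817826), np.float64(4.443990371481735)])
pin end (array([0.5331, 0.087 , 0.1311]), [np.float64(0.7398938931484996), np.float64(0.739893893148577)])
pin hole (array([0.5468, 0.0892, 0.1406]), [np.float64(4.063680847604212), np.float64(4.063680847604258)]) [0.5501 0.0894 0.143 ]
legtip (array([ 0.4763, -0.1784,  0.0559]), [np.float64(0.2862537532166281), np.float64(0.28625375321664376)])
[0.5785 0.1807 0.17  ]
[ 0.592  -0.0025  0.17  ]
top [0.7117 0.1495 0.186 ]
top [0.7039 0.0172 0.186 ]
top [0.5958 0.0214 0.186 ]
top [0.6108 0.1571 0.186 ]
```

```bash
python3 - <<'E'
from h import *
np.set_printoptions(precision=4,suppress=True)
S=cam('scene');D=cam('side');res={}
for n,c,box in [('scene',S,(160,150,240,205)),('side',D,(240,120,290,155))]:
    im=cv2.imread(f'pics/{n}0.png').astype(int);x0,y0,x1,y1=box;b,g,r=[im[y0:y1,x0:x1,i] for i in range(3)]
    for nm,m in [('blue',(b>1.6*r)&(b>90)),('red',(r>1.8*b)&(r>1.8*g)&(r>110))]:
        k,_,st,ce=cv2.connectedComponentsWithStats(m.astype(np.uint8))
        res[n,nm]=[ce[i]+(x0,y0) for i in range(1,k) if st[i,4]>12]; print(n,nm,res[n,nm])
for nm in('blue','red'):
    a=res['scene',nm];b=res['side',nm]
    for u in a:
        for v in b: print(nm,u,v,tri((S,u),(D,v)))
E
echo '[[[0.088,-0.379,0.374,-0.063,0.48],[0.088,-0.379,0.374,-0.063,0.48],[0.088,-0.379,0.374,-0.063,0.48],[0.088,-0.379,0.374,-0.063,0.48],[0.088,-0.379,0.374,-0.063,0.48],[0.088,-0.379,0.374,-0.063,0.48],[0.088,-0.379,0.374,-0.063,0.48],[0.088,-0.379,0.374,-0.063,0.48],[0.088,-0.379,0.374,-0.063,0.48],[0.088,-0.379,0.374,-0.063,0.48],[0.088,-0.379,0.374,-0.063,0.48],[0.088,-0.379,0.374,-0.063,0.48],[0.088,-0.379,0.374,-0.063,0.48],[0.088,-0.379,0.374,-0.063,0.48],[0.088,-0.379,0.374,-0.063,0.48],[0.088,-0.379,0.374,-0.063,0.48]]]' | python3 nudge.py 20
```

```text
scene blue [array([224.4889, 162.1333]), array([169.6897, 192.9138])]
scene red [array([214.8571, 167.5536]), array([180.463 , 186.8704])]
side blue [array([252.    , 125.7333]), array([273.6939, 145.1633])]
side red [array([256.2564, 130.5897]), array([268.2581, 139.871 ])]
blue [224.4889 162.1333] [252.     125.7333] (array([0.5376, 0.037 , 0.2291]), [np.float64(1.2435290435206217), np.float64(1.2435290435207218)])
blue [224.4889 162.1333] [273.6939 145.1633] (array([0.5796, 0.0079, 0.1871]), [np.float64(0.6819905627461212), np.float64(0.681990562746032)])
blue [169.6897 192.9138] [252.     125.7333] (array([0.5849, 0.18  , 0.169 ]), [np.float64(1.048880270365549), np.float64(1.048880270365522)])
blue [169.6897 192.9138] [273.6939 145.1633] (array([0.6385, 0.157 , 0.1144]), [np.float64(0.3675241112906922), np.float64(0.36752411129068946)])
red [214.8571 167.5536] [256.2564 130.5897] (array([0.5549, 0.0559, 0.2083]), [np.float64(0.19598947336700331), np.float64(0.19598947336713865)])
red [214.8571 167.5536] [268.2581 139.871 ] (array([0.5786, 0.0413, 0.1862]), [np.float64(1.163029744320575), np.float64(1.1630297443205828)])
red [180.463  186.8704] [256.2564 130.5897] (array([0.586 , 0.1466, 0.1689]), [np.float64(0.039914032518360204), np.float64(0.03991403251851528)])
red [180.463  186.8704] [268.2581 139.871 ] (array([0.6136, 0.1339, 0.1428]), [np.float64(1.0248185793503695), np.float64(1.024818579350387)])
t: 1.48
eef_pos: [0.4492, -0.1794, 0.2893]
ee_rot: [-3.142, -0.001, 2.954]
force: [0.0, -0.4, -0.5]
width: 0.0877
gripper_force: 0.0
```

Run:
```python
from h import *
np.set_printoptions(precision=4,suppress=True)
T=pose();np.save('T1.npy',T);print(arm.get_state()['q'])
im=grab_frame('wrist')[:,:,::-1];cv2.imwrite('pics/w1.png',im)
W=cam('wrist',T);print(proj(W,[[.4484,-.168,.169],[.5126,-.18,.158],[.474,-.177,.15],[.4763,-.178,.056]]))
cv2.imwrite('pics/w1b.png',cv2.resize(im[80:380,130:430],(600,600),interpolation=cv2.INTER_CUBIC))
```

```text
[ 0.0277  0.0003 -0.2908 -0.0001 -1.2804 -1.7864]
[[265.9036 180.538 ]
 [265.0613 236.0032]
 [261.2079 200.2094]
 [259.2591 180.6485]]
```

View pics/w1b.png

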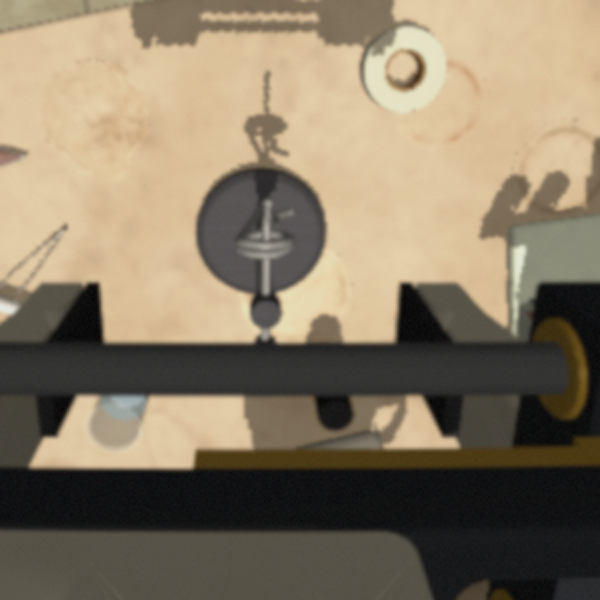

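The wrist view shows the hook tip at full-frame (263.5,181.5), the post top at (262.5,235), the eye at about (262.5,202.5), and the bent leg's end to its right (+y). The hook is already aligned with the tool's x.

Run:
```python
from h import *
np.set_printoptions(precision=4,suppress=True)
T=np.load('T1.npy');W=cam('wrist',T)
for n,u,z in [('tip',(263.5,181.5),.171),('post',(262.5,235),.158),('eyetop',(262.5,202.5),.152)]:
    p=plane(W,u,z);print(n,p,'tool',(np.linalg.inv(T)@np.r_[p,1])[:3])
```

```text
tip [ 0.4484 -0.1705  0.171 ] tool [0.0023 0.0086 0.1183]
post [ 0.5109 -0.1825  0.158 ] tool [-0.0613  0.0084  0.1312]
eyetop [ 0.4762 -0.176   0.152 ] tool [-0.026   0.0083  0.1373]
```

```bash
echo '[[[0.088,-0.028,0.0085,0.03,0],[0.088,-0.028,0.0085,0.07,0],[0.088,-0.028,0.0085,0.11,0],[0.088,-0.028,0.0085,0.14,0],[0.088,-0.028,0.0085,0.167,0],[0.088,-0.028,0.0085,0.167,0],[0.03,-0.028,0.0085,0.167,0],[0.03,-0.028,0.0085,0.167,0],[0.03,-0.028,0.0085,0.167,0],[0.03,-0.028,0.0085,0.167,0],[0.03,-0.028,0.0085,0.167,0],[0.03,-0.028,0.0085,0.167,0],[0.03,-0.028,0.0085,0.167,0],[0.03,-0.028,0.0085,0.167,0]]]' | python3 nudge.py 8
```

```text
t: 2.7
eef_pos: [0.4786, -0.1765, 0.1229]
ee_rot: [3.141, 0.001, 2.953]
force: [0.5, -0.2, -0.3]
width: 0.0398
gripper_force: 0.0
```

Still closing; I'll let it finish, then raise 9 mm to bring the wire to mid-eye.

```bash
echo '[[[0.028,0,0,0,0],[0.028,0,0,0,0],[0.028,0,0,0,0],[0.028,0,0,0,0]]]' | python3 nudge.py 8;  echo '[[[0.028,0,0,-0.005,0],[0.028,0,0,-0.009,0],[0.028,0,0,-0.009,0]]]' | python3 nudge.py 8
python3 - <<'E'
from h import *
s=grab_frame('scene')[:,:,::-1];d=grab_frame('side')[:,:,::-1];T=pose();w=grab_frame('wrist')[:,:,::-1]
tile([(s,250,130,80),(d,220,170,100),(w,195,110,128),(s,150,140,100)],'t2.png')
E
```

```text
t: 3.03
eef_pos: [0.4785, -0.1766, 0.1226]
ee_rot: [-3.142, 0.0, 2.953]
force: [-0.2, 0.3, 1.4]
width: 0.0332
gripper_force: 8.0
t: 3.28
eef_pos: [0.479, -0.1767, 0.1325]
ee_rot: [3.142, 0.001, 2.953]
force: [0.7, -0.4, -0.8]
width: 0.0331
gripper_force: 8.0
```

View pics/t2.png

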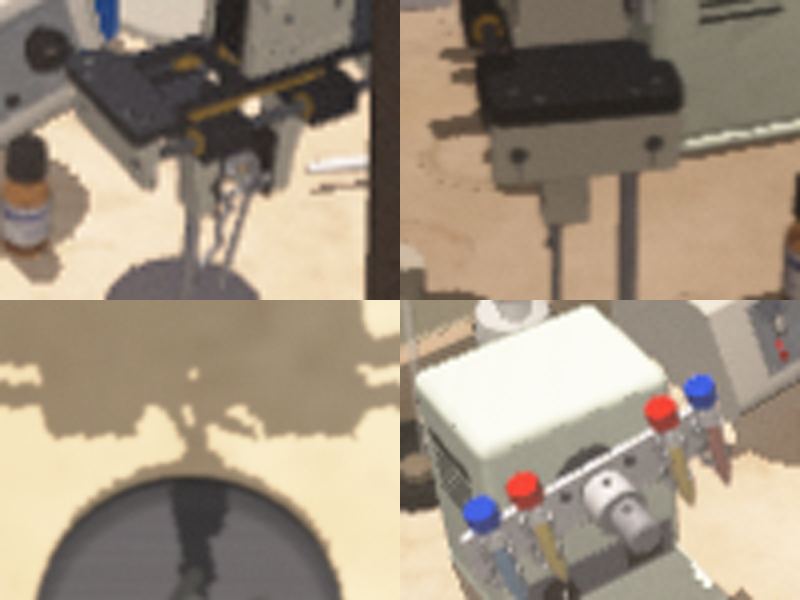

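The clip is gripped at 33.1 mm. I'll draw the eye off parallel to the 60° slope, offset about 5 mm to the upper side. That way only its lower rear edge rides on the wire, which tilts it in the light grip and keeps it clear of the barb.

```bash
echo '[[[0.028,0.006,0,-0.004,0],[0.028,0.013,0,-0.004,0],[0.028,0.0162,0,-0.0028,0],[0.028,0.0162,0,-0.0028,0]]]' | python3 nudge.py 8;  echo '[[[0.028,0.0012,0,-0.0022,0],[0.028,0.0025,0,-0.0043,0],[0.028,0.0037,0,-0.0065,0],[0.028,0.005,0,-0.0086,0],[0.028,0.005,0,-0.0086,0]]]' | python3 nudge.py 8
python3 - <<'E'
from h import *
s=grab_frame('scene')[:,:,::-1];d=grab_frame('side')[:,:,::-1]
tile([(s,250,130,80),(d,210,170,80)],'t3.png')
E
```

```text
t: 3.77
eef_pos: [0.4619, -0.1734, 0.1345]
ee_rot: [3.141, 0.001, 2.953]
force: [1.8, -0.7, 0.7]
width: 0.0331
gripper_force: 8.0
t: 4.18
eef_pos: [0.4573, -0.1725, 0.1433]
ee_rot: [3.141, -0.0, 2.952]
force: [-0.1, 1.2, -1.4]
width: 0.0331
gripper_force: 8.0
```

View pics/t3.png

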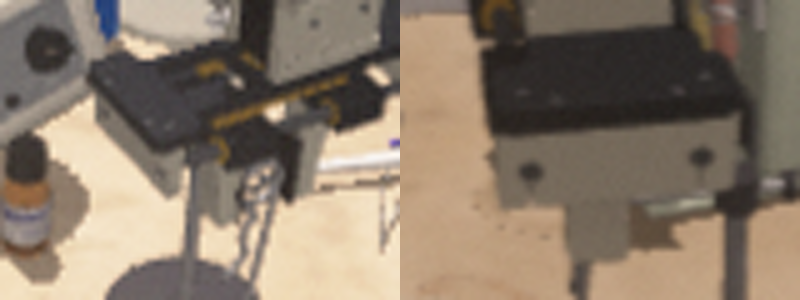

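The side tile shows the leg starting to tilt away from the post below the fingers, and the forces are under 2 N. I'll continue along the slope.

```bash
echo '[[[0.028,0.0015,0,-0.0026,0],[0.028,0.003,0,-0.0052,0],[0.028,0.0045,0,-0.0078,0],[0.028,0.0045,0,-0.0078,0]]]' | python3 nudge.py 8;  echo '[[[0.028,0.0015,0,-0.0026,0],[0.028,0.003,0,-0.0052,0],[0.028,0.0045,0,-0.0078,0],[0.028,0.0055,0,-0.0095,0],[0.028,0.0055,0,-0.0095,0]]]' | python3 nudge.py 8
python3 - <<'E'
from h import *
s=grab_frame('scene')[:,:,::-1];d=grab_frame('side')[:,:,::-1]
tile([(s,250,120,80),(d,200,160,100)],'t4.png')
E
```

```text
t: 4.62
eef_pos: [0.4526, -0.1717, 0.1511]
ee_rot: [-3.142, -0.001, 2.952]
force: [-1.6, 0.4, -0.8]
width: 0.033
gripper_force: 8.0
t: 5.03
eef_pos: [0.4477, -0.1707, 0.1608]
ee_rot: [3.142, 0.0, 2.952]
force: [-3.0, 0.8, -0.4]
width: 0.0329
gripper_force: 8.0
```

View pics/t4.png

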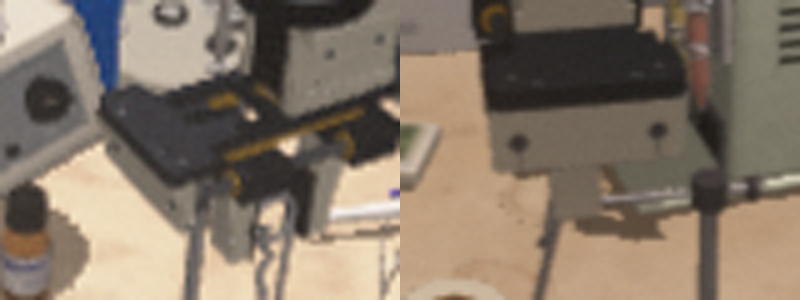

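The clip is tilted about 20° in the side view and the forces are about 3 N. I'll draw it clear of the hook tip.

```bash
echo '[[[0.028,0.002,0,-0.0035,0],[0.028,0.004,0,-0.007,0],[0.028,0.006,0,-0.0105,0],[0.028,0.008,0,-0.014,0],[0.028,0.012,0,-0.02,0],[0.028,0.012,0,-0.02,0]]]' | python3 nudge.py 8;  echo '[[[0.028,0.01,0,-0.03,0],[0.028,0.02,0,-0.06,0],[0.028,0.02,0,-0.06,0],[0.028,0.02,0,-0.06,0]]]' | python3 nudge.py 20
python3 - <<'E'
from h import *
s=grab_frame('scene')[:,:,::-1];d=grab_frame('side')[:,:,::-1]
cv2.imwrite('pics/s5.png',s);cv2.imwrite('pics/d5.png',d)
T=pose();np.save('T5.npy',T);D=cam('side');S=cam('scene');g=T@[0,0,-.0188,1];print(T[:3,3],proj(D,g[:3]),proj(S,g[:3]),arm.get_state()['q'])
tile([(s,240,100,100),(d,190,130,100)],'t5.png')
E
```

```text
t: 5.63
eef_pos: [0.4363, -0.1685, 0.1819]
ee_rot: [3.141, 0.002, 2.953]
force: [-0.4, -0.2, -0.4]
width: 0.0334
gripper_force: 8.0
t: 5.97
eef_pos: [0.4173, -0.1647, 0.2422]
ee_rot: [3.141, 0.005, 2.953]
force: [-1.0, 0.1, -0.7]
width: 0.0328
gripper_force: 20.0
[ 0.41621801 -0.16456963  0.23993694] [[222.28710865 160.34898503]] [[313.97322644 145.54392762]] [ 6.59826764e-02 -3.66187816e-02 -4.39924970e-01 -4.17676459e-04
 -1.16719089e+00 -1.82590796e+00]
```

View pics/t5.png

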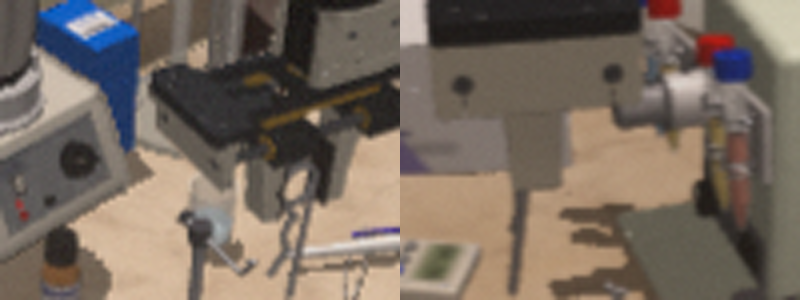

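The clip is off the hook and hanging almost upright; the barb is visible at the tile's (245,268). Next I'll raise the clip and carry it over the housing so the wrist camera looks straight down on the pin.

```bash
echo '[[[0.028,0,0,-0.035,0],[0.028,0,0,-0.06,0],[0.028,-0.132,0.285,-0.06,-0.13],[0.028,-0.132,0.285,-0.06,-0.13],[0.028,-0.132,0.285,-0.06,-0.13],[0.028,-0.132,0.285,-0.06,-0.13],[0.028,-0.132,0.285,-0.06,-0.13],[0.028,-0.132,0.285,-0.06,-0.13],[0.028,-0.132,0.285,-0.06,-0.13],[0.028,-0.132,0.285,-0.06,-0.13],[0.028,-0.132,0.285,-0.06,-0.13],[0.028,-0.132,0.285,-0.06,-0.13],[0.028,-0.132,0.285,-0.06,-0.13]]]' | python3 nudge.py 20
python3 - <<'E'
from h import *
np.set_printoptions(precision=4,suppress=True)
T=pose();np.save('T6.npy',T);w=grab_frame('wrist')[:,:,::-1];cv2.imwrite('pics/w6.png',w)
W=cam('wrist',T);print(proj(W,[[.55,.0894,.143],[.533,.087,.13]]), proj(W,(T@[0,0,-.0188,1])[:3]),proj(W,(T@[0,.0,.069,1])[:3]))
cv2.imwrite('pics/w6b.png',cv2.resize(w[100:340,100:420],(800,600),interpolation=cv2.INTER_CUBIC))
E
```

```text
t: 7.15
eef_pos: [0.5992, 0.0901, 0.2987]
ee_rot: [-3.14, -0.002, 3.083]
force: [0.2, -0.7, -0.6]
width: 0.0328
gripper_force: 20.0
[[251.46   130.6293]
 [248.4392 114.0926]] [[255.1251 250.8235]] [[254.8349 199.4528]]
```

View pics/w6b.png

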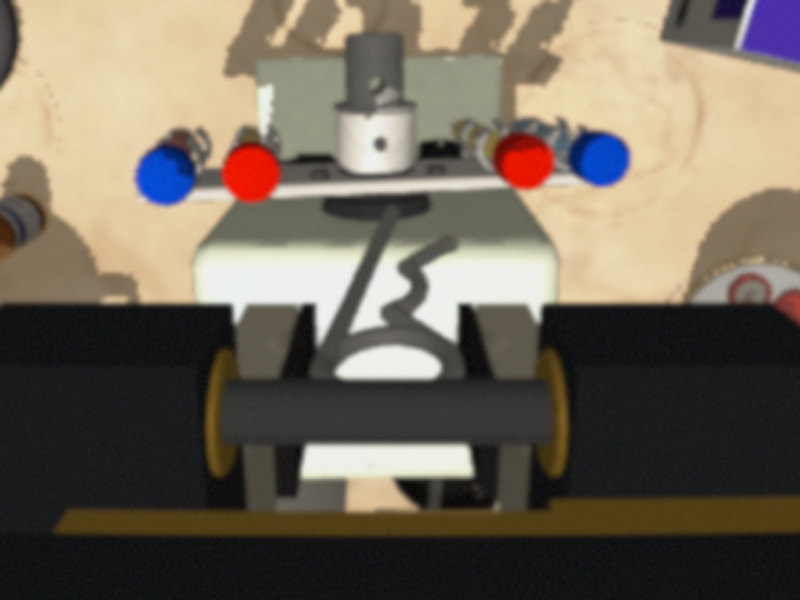

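The wrist view shows the hole at crop (376,84), i.e. full-frame (250.4,133.6). The pin edges are at crop columns 346 and 403, and the free end is at row 35. The straight leg is on the left with its tip at (256,185), so the clip still has some tilt towards the robot.

```bash
cat > caps.py <<'E'
from h import *
def caps(im,box):
    x0,y0,x1,y1=box;b,g,r=[im[y0:y1,x0:x1,i].astype(int) for i in range(3)];o=[]
    for m in [(b>1.6*r)&(b>90),(r>1.8*b)&(r>1.8*g)&(r>110)]:
        k,_,st,ce=cv2.connectedComponentsWithStats(m.astype(np.uint8));o+=sorted([tuple(ce[i]+(x0,y0)) for i in range(1,k) if st[i,4]>12])
    return o
E
python3 - <<'E'
from caps import *
np.set_printoptions(precision=4,suppress=True)
w=cv2.imread('pics/w6.png');T=np.load('T6.npy');W=cam('wrist',T);S=cam('scene');D=cam('side')
c=caps(w,(140,140,370,200));print(c)
sc=[(169.69,192.91),(224.49,162.13),(180.46,186.87),(214.86,167.55)];sd=[(252,125.73),(273.69,145.16),(256.26,130.59),(268.26,139.87)]
order=[1,0,3,2] # wrist col grows to +y; scene col grows to -y
P=[]
for i in range(4):
    X,e=tri((W,c[order[i]]),(S,sc[i]),(D,sd[i]));P.append(X);print(X,np.round(e,1))
for a,b in((0,1),(2,3)): d=P[a]-P[b];print('lean',np.arctan2(d[2],d[1]),'yaw',np.arctan2(-d[0],d[1]),(P[a]+P[b])/2)
# hole subpixel
g=cv2.cvtColor(w,6)[126:142,236:264].astype(int);print(g)
f=lambda x,y:(100+x/2.5,100+y/2.5)
for n,u,z in[('pinL end',f(347,38),.13),('pinR end',f(403,38),.13),('pinL hub',f(346,98),.13),('pinR hub',f(403,98),.13),('hole',f(376,84),.143),('hubL',f(337,140),.13),('hubR',f(417,140),.13),('grub',f(380,144),.149)]: print(n,plane(W,u,z))
Ti=np.linalg.inv(T);o,d=ray(W,f(390,213));o=(Ti@np.r_[o,1])[:3];d=Ti[:3,:3]@d
for z in(.066,.069,.071): print('tip tool',o+d*(z-o[2])/d[2])
E
```

```text
[(np.float64(165.57356608478804), np.float64(170.36159600997507)), (np.float64(339.6584022038568), np.float64(163.48209366391185)), (np.float64(200.01605504587155), np.float64(168.848623853211)), (np.float64(310.038961038961), np.float64(164.84675324675325))]
[0.5853 0.1786 0.1687] [1.8 1.6 1.5]
[0.5791 0.007  0.1875] [1.1 1.2 0.8]
[0.5858 0.1467 0.1689] [0.4 0.2 0.3]
[0.5789 0.0402 0.1865] [1.4 1.8 1.1]
lean -0.10896453915450385 yaw -0.03618746249809654 [0.5822 0.0928 0.1781]
lean -0.16329122275630165 yaw -0.06466133438267126 [0.5823 0.0934 0.1777]
[[143 127 100  81  80  84  86  87  89  92  94  98  98  99  97  97  97  94
   92  89  87  84  80  79  89 114 139 147]
 [144 130 102  84  81  83  85  88  90  92  95  98  99  99 100  98  95  93
   92  89  88  85  81  79  88 113 136 145]
 [143 130 103  84  82  83  84  88  90  93  95  98  98  99  98  97  95  93
   92  90  88  85  82  80  88 111 136 145]
 [144 130 102  82  81  84  85  88  91  93  94  96  98  98  99  96  94  93
   92  89  87  85  81  79  87 111 135 146]
 [143 130 103  81  78  82  86  89  92  95  96  95  98 105 107 103  95  90
  
[... 964 characters left out ...]
116 137 147]
 [137 125 101  83  81  83  87  88  91  93  94  96  98 108 132 155 162 158
  153 144 134 122 108  92  89 105 124 135]
 [116 103  88  77  79  83  86  88  89  93  93  95  98 108 134 158 160 149
  140 129 115 104  95  82  77  84  96 106]
 [ 87  80  73  73  76  80  84  87  88  92  93  94  96 104 124 143 141 128
  114 108  99  95  93  82  75  78  82  87]]
pinL end [0.5335 0.0764 0.13  ]
pinR end [0.535  0.1009 0.13  ]
pinL hub [0.5596 0.074  0.13  ]
pinR hub [0.5611 0.0995 0.13  ]
hole [0.5531 0.0881 0.143 ]
hubL [0.5783 0.0685 0.13  ]
hubR [0.5805 0.1048 0.13  ]
grub [0.578  0.0883 0.149 ]
tip tool [0.013  0.0009 0.066 ]
tip tool [0.0122 0.0009 0.069 ]
tip tool [0.0116 0.001  0.071 ]
```

Estimates, each consistent across at least two views:
- **Hole:** about (0.5525, 0.088).
- **Pin end:** x ≈ 0.532.
- **Pin yaw:** about -0.07 rad.
- **Carrier lean:** about -0.12 rad.
- **Clip lean:** about 0.17 rad, so a half turn makes it match the carrier.

I'll do the half turn now, ending in front of the pin.

```bash
echo '[[[0.028,0.035,0,0,-0.125],[0.028,0.07,0,0,-0.25],[0.028,0.104,-0.008,0,-3.13],[0.028,0.104,-0.008,0,-3.13],[0.028,0.104,-0.008,0,-3.13],[0.028,0.104,-0.008,0,-3.13],[0.028,0.104,-0.008,0,-3.13],[0.028,0.104,-0.008,0,-3.13],[0.028,0.104,-0.008,0,-3.13],[0.028,0.104,-0.008,0,-3.13],[0.028,0.104,-0.008,0,-3.13],[0.028,0.104,-0.008,0,-3.13],[0.028,0.104,-0.008,0,-3.13],[0.028,0.104,-0.008,0,-3.13],[0.028,0.104,-0.008,0,-3.13],[0.028,0.104,-0.008,0,-3.13],[0.028,0.104,-0.008,0,-3.13],[0.028,0.104,-0.008,0,-3.13],[0.028,0.104,-0.008,0,-3.13],[0.028,0.104,-0.008,0,-3.13]]]' | python3 nudge.py 20
python3 - <<'E'
from h import *
s=arm.get_state();print(s['q'],s['ee_rot'])
E
```

```text
t: 8.87
eef_pos: [0.4948, 0.0873, 0.3006]
ee_rot: [-3.141, -0.0, -0.696]
force: [0.1, -0.0, -1.1]
width: 0.0323
gripper_force: 20.0
[ 5.66368497e-01  2.76641497e-02 -2.37450928e-01 -3.95656273e-05
 -1.30470913e+00  3.08450651e-01] [-3.14065482e+00 -2.58737204e-04 -6.95987686e-01]
```

```bash
echo '[[[0.028,0,0,0,-0.626],[0.028,0,0,0,-0.626],[0.028,0,0,0,-0.626],[0.028,0,0,0,-0.626],[0.028,0,0,0,-0.626],[0.028,0,0,0,-0.626],[0.028,0,0,0,-0.626]]]' | python3 nudge.py 20
python3 - <<'E'
from h import *
np.set_printoptions(precision=4,suppress=True)
T=pose();np.save('T7.npy',T);w=grab_frame('wrist')[:,:,::-1];cv2.imwrite('pics/w7.png',w)
W=cam('wrist',T);print(T[:3,3],proj(W,[[.5525,.088,.143],[.532,.0885,.13]]), proj(W,(T@[0,0,-.0188,1])[:3]),proj(W,(T@[.0122,.0009,.069,1])[:3]))
cv2.imwrite('pics/w7b.png',cv2.resize(w[100:340,100:420],(800,600),interpolation=cv2.INTER_CUBIC))
E
```

```text
t: 9.45
eef_pos: [0.495, 0.0877, 0.3006]
ee_rot: [-3.141, -0.001, -0.08]
force: [0.2, 1.6, -0.7]
width: 0.0325
gripper_force: 20.0
[0.495  0.0877 0.3006] [[249.3675 121.8905]
 [250.6561 139.818 ]] [[253.5719 249.9862]] [[254.9168 184.6083]]
```

View pics/w7b.png

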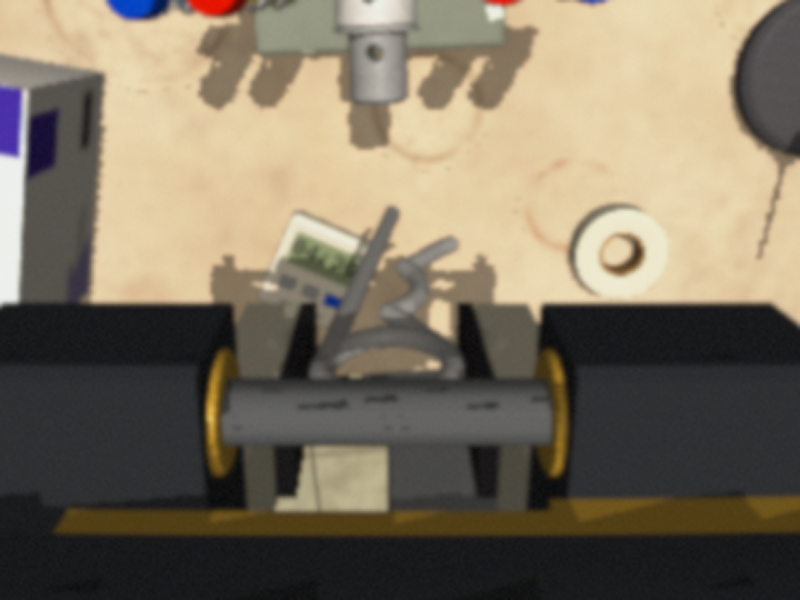

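The hole is at full-frame (250.4,120.4), within 1.5 px of the earlier estimate, and the leg tip is at (256.8,184.4), still tilted towards the housing. I'll lower the leg in front of the pin's free end and press it lightly against that face to straighten the tilt.

```bash
echo '[[[0.028,0,0,0.04,0],[0.028,0,0,0.08,0],[0.028,0,0,0.11,0],[0.028,0.01,0,0.11,0],[0.028,0.01,0,0.11,0]]]' | python3 nudge.py 6; echo '[[[0.028,0.004,0,0,0],[0.028,0.008,0,0,0],[0.028,0.012,0,0,0],[0.028,0.012,0,0,0]]]' | python3 nudge.py 6;echo '[[[0.028,0.003,0,0,0],[0.028,0.006,0,0,0],[0.028,0.006,0,0,0]]]' | python3 nudge.py 6; echo '[[[0.028,0.003,0,0,0],[0.028,0.006,0,0,0],[0.028,0.006,0,0,0]]]' | python3 nudge.py 6
python3 - <<'E'
from h import *
T=pose();np.save('T8.npy',T);w=grab_frame('wrist')[:,:,::-1];cv2.imwrite('pics/w8.png',w)
print(T[:3,3])
W=cam('wrist',np.load('T7.npy'));f=lambda x,y:(100+x/2.5,100+y/2.5)
for n,u,z in[('hole',f(376,51),.143),('pinend',f(378,102),.13),('pinL',f(350,60),.13),('pinR',f(407,60),.13),('hubedge',f(376,27),.149)]:print(n,plane(W,u,z))
E
```

```text
t: 9.92
eef_pos: [0.5063, 0.0873, 0.1899]
ee_rot: [3.139, 0.001, -0.077]
force: [1.4, -0.4, 0.7]
width: 0.0335
gripper_force: 6.0
t: 10.25
eef_pos: [0.5187, 0.0872, 0.1916]
ee_rot: [-3.14, -0.002, -0.075]
force: [-0.8, 0.5, 0.3]
width: 0.0333
gripper_force: 6.0
t: 10.5
eef_pos: [0.5238, 0.0865, 0.1905]
ee_rot: [-3.141, -0.0, -0.075]
force: [-0.6, -0.3, -1.0]
width: 0.0329
gripper_force: 6.0
t: 10.75
eef_pos: [0.5297, 0.086, 0.1902]
ee_rot: [3.141, -0.0, -0.075]
force: [0.1, 1.1, 0.0]
width: 0.0332
gripper_force: 6.0
[0.52971698 0.08601538 0.19018807]
hole [0.55395712 0.0867754  0.143     ]
pinend [0.53085099 0.08798171 0.13      ]
pinL [0.55037178 0.09884647 0.13      ]
pinR [0.5483412  0.07359635 0.13      ]
hubedge [0.56392993 0.08585922 0.149     ]
```

```bash
echo '[[[0.028,-0.035,0,0,0],[0.028,-0.035,0.02,-0.04,0],[0.028,-0.035,0.02,-0.08,0],[0.028,-0.035,0.02,-0.11,0],[0.028,-0.035,0.02,-0.11,0],[0.028,-0.035,0.02,-0.11,0]]]' | python3 nudge.py 12
cat > tip.py <<'E'
from h import *
def look(name):
    T=pose();w=grab_frame('wrist')[:,:,::-1];cv2.imwrite('pics/%s.png'%name,w);return T,w
def leg(w,T,box=(225,165,300,225)):
    x0,y0,x1,y1=box;c=w[y0:y1,x0:x1].astype(int);m=((c[:,:,2]-c[:,:,0])<18)
    print('\n'.join(''.join('#' if v else '.' for v in r) for r in m[::2]))
E
python3 - <<'E'
from tip import *
T,w=look('w9');print(T[:3,3]);leg(w,T)
E
```

```text
t: 11.3
eef_pos: [0.4936, 0.0691, 0.3025]
ee_rot: [-3.139, -0.004, -0.075]
force: [-0.6, 0.5, -1.8]
width: 0.0334
gripper_force: 12.0
[0.49363391 0.06906442 0.30246764]
...........................................................................
...........................................................................
...........................................................................
...........................................................................
...........................................................................
...........................................................................
...........................................................................
...........................................................................
...........................................................................
...........................................................................
...........................................................................
...........................................................................
...................
[... 648 characters left out ...]
................
#####..................######...............############...................
######................######.............##############....................
.#.#................#######.........#############..........................
...................#######........###########..............................
..................#######.........##########...............................
.................#######............#########..............................
##.............########................#######.............................
##............########.................######..............................
##...........########...............#########..............######...#......
```

```bash
cat > plan.py <<'E'
from tip import *
np.set_printoptions(precision=4,suppress=True)
def tiptool(T,uv,z=.0703):
    W=cam('wrist',T);o,d=ray(W,uv);Ti=np.linalg.inv(T);o=(Ti@np.r_[o,1])[:3];d=Ti[:3,:3]@d;return o+d*(z-o[2])/d[2]
E
python3 - <<'E'
from plan import *
T9=pose();t=tiptool(T9,(256.2,196.5));print('tip tool',t)
hole=np.array([.554,.0868,.143])
d=T9[:3,:3].T@(hole+[0,0,.018]-T9[:3,3])-t;print('nudge',d, T9[:3,3])
E
```

```text
tip tool [0.0016 0.002  0.0703]
nudge [ 0.0579 -0.0243  0.0694] [0.4928 0.0689 0.3006]
```

```bash
echo '[[[0.028,0.03,-0.0125,0,0],[0.028,0.058,-0.0243,0,0],[0.028,0.058,-0.0243,0.04,0],[0.028,0.058,-0.0243,0.0694,0],[0.028,0.058,-0.0243,0.0694,0],[0.028,0.058,-0.0243,0.0694,0]]]' | python3 nudge.py 60
python3 - <<'E'
from plan import *
T,w=look('w10');print(T[:3,3]);W=cam('wrist',T);print('hole exp',proj(W,[.554,.0868,.143]))
g=cv2.cvtColor(w,6)[168:208:1,238:272].astype(int);print('\n'.join(' '.join('%3d'%v for v in r) for r in g))
E
```

```text
t: 11.85
eef_pos: [0.5513, 0.0878, 0.2288]
ee_rot: [3.138, 0.005, -0.075]
force: [0.8, -0.6, 0.8]
width: 0.0319
gripper_force: 60.0
[0.5513 0.0878 0.2288]
hole exp [[254.4541 189.4597]]
170 184 196 201 206 210 214 217 219 214 200 171 140 129 154 192 217 228 231 230 229 228 227 227 225 224 220 215 205 197 189 182 175 163
171 185 196 200 204 209 213 217 220 222 220 206 182 176 193 218 227 231 231 229 228 227 226 225 224 223 220 217 209 197 188 181 173 164
172 184 193 200 204 208 213 217 220 224 224 222 217 216 221 227 230 231 230 230 228 227 224 224 221 221 219 216 210 201 190 180 172 162
173 185 193 199 204 209 213 218 221 223 224 226 225 227 228 229 230 230 230 229 228 226 224 223 221 219 219 214 209 203 192 182 172 161
174 185 193 200 205 209 213 217 219 221 224 226 226 227 228 228 228 229 229 228 226 225 224 222 220 219 217 213 209 201 194 183 172 161
174 184 194 199 205 208 212 216 219 222 224 225 227 227 228 228 229 230 229 227 225 224 223 221 220 218 216 212 206 201 193 185 174 159
172 183 193 200 204 207 212 216 221 224 227 228 228 228 229 230 230 231 230 228 226 224 222 221 21
[... 3825 characters left out ...]
 113 109 124 145 155
208 199 171 130 105 109 114 113 107  98  89  85  89  93  96  97  96 106 129 153 164 165 162 158 151 136 116 103  96  92  90 103 120 128
203 191 167 131 105 104 107 104  94  88  86  84  90  95  96  97 100 116 140 157 163 164 161 157 149 132 106  87  81  79  83  96 114 121
192 166 142 120 102  97  94  91  87  85  85  88  93  96  96  98 104 126 145 151 150 149 146 144 138 123 100  85  80  76  79  93 109 112
175 145 125 111  97  91  84  83  82  82  86  91  96  97  96  98 106 125 133 128 121 119 116 114 111 104  91  82  80  77  81  92 103 108
153 131 121 114  99  87  81  79  80  83  88  94  97  96  95 100 112 120 116 107  99  99  97  97  93  90  86  82  81  84  90 101 111 117
```

Run:
```python
from plan import *
T=np.load('T9.npy') if 0 else pose();W=cam('wrist',T)
Ti=np.linalg.inv(T)
h=plane(W,(253.4,189.4),.143);print('hole w',h,'tool',(Ti@np.r_[h,1])[:3]);t=tiptool(T,(256.2,196.5));print('tip',t,'delta',(Ti@np.r_[h,1])[:3]-t,T[:3,3])
p=plane(W,(254.3,189),.13);print('pin axis',p)
```

```text
hole w [0.5551 0.0883 0.143 ] tool [ 0.0026 -0.0004  0.088 ]
tip [0.0016 0.002  0.0703] delta [ 0.001  -0.0024  0.0177] [0.5526 0.0883 0.231 ]
pin axis [0.5516 0.0878 0.13  ]
```

```bash
echo '[[[0.028,0.001,-0.0024,0.008,0],[0.028,0.001,-0.0024,0.014,0],[0.028,0.001,-0.0024,0.015,0],[0.028,0.001,-0.0024,0.015,0]]]' | python3 nudge.py 60
echo '[[[0.028,0,0,0.001,0],[0.028,0,0,0.002,0],[0.028,0,0,0.003,0],[0.028,0,0,0.003,0]]]' | python3 nudge.py 60
echo '[[[0.028,0,0.0001,0.001,0],[0.028,0,0.0002,0.002,0],[0.028,0,0.0002,0.002,0]]]' | python3 nudge.py 60
echo '[[[0.028,0,0.0001,0.001,0],[0.028,0,0.0002,0.002,0],[0.028,0,0.0002,0.002,0]]]' | python3 nudge.py 60
```

```text
t: 12.23
eef_pos: [0.5535, 0.0909, 0.2161]
ee_rot: [-3.141, -0.0, -0.075]
force: [-0.0, -0.1, -1.2]
width: 0.0316
gripper_force: 60.0
t: 12.57
eef_pos: [0.5536, 0.0909, 0.2128]
ee_rot: [-3.142, 0.0, -0.075]
force: [-1.2, 0.3, -0.6]
width: 0.0315
gripper_force: 60.0
t: 12.82
eef_pos: [0.5535, 0.0906, 0.2106]
ee_rot: [3.141, 0.0, -0.075]
force: [-0.1, 0.3, -1.0]
width: 0.0317
gripper_force: 60.0
t: 13.07
eef_pos: [0.5535, 0.0904, 0.2086]
ee_rot: [3.141, 0.0, -0.075]
force: [-1.3, -0.6, -0.4]
width: 0.0315
gripper_force: 60.0
```

No contact at 5 mm below the pin top, so the tip seems to be in the hole. I'll continue down along the lean.

```bash
for i in 1; do echo '[[[0.028,0,0.0002,0.0015,0],[0.028,0,0.0004,0.003,0],[0.028,0,0.0004,0.003,0]]]' | python3 nudge.py 60; done
echo '[[[0.028,0,0.0002,0.0015,0],[0.028,0,0.0004,0.003,0],[0.028,0,0.0004,0.003,0]]]' | python3 nudge.py 60
echo '[[[0.028,0,0.0002,0.0015,0],[0.028,0,0.0004,0.003,0],[0.028,0,0.0004,0.003,0]]]' | python3 nudge.py 60
python3 - <<'E'
from plan import *
T,w=look('w11');print(T[:3,3],arm.get_state()['force'])
m=cv2.cvtColor(w,6)[170:216:2,225:285].astype(int)//26;print('\n'.join(''.join(str(min(v,9)) for v in r) for r in m))
E
```

```text
t: 13.32
eef_pos: [0.5534, 0.09, 0.2055]
ee_rot: [3.141, 0.001, -0.075]
force: [-0.6, -0.1, -0.5]
width: 0.0317
gripper_force: 60.0
t: 13.57
eef_pos: [0.5534, 0.0896, 0.2025]
ee_rot: [3.141, 0.0, -0.075]
force: [-1.4, -0.2, -0.7]
width: 0.0317
gripper_force: 60.0
t: 13.82
eef_pos: [0.5534, 0.0892, 0.1995]
ee_rot: [3.141, 0.0, -0.075]
force: [-1.2, -0.6, -1.0]
width: 0.0314
gripper_force: 60.0
[0.5534 0.0892 0.1995] [-0.2882 -0.9142 -1.6688]
555555555455666777777888888888888888888888888877766655555555
444444444455666777777888875444568888888888888877776654444444
555556666555666777778887643333346888888888888777776655666654
777777777655566777788887533333347888888888888777776656777655
777777777655566777888887644334578888888888888777766656776545
777777777655566777788888887556888888888888888777766656776544
777777777655566777788888888888888888888888888877766555554444
777777777765666777788888888888888888888888888777766554444444
778778777555666777778888888888888888888888888777766543344444
787887776544456677778888888888888888888888777766554444444444
888788877654444455566677777777777777776666655555555444444444
888888887765444555555555555555666666666555655555665444444444
888888888877655544444555666666666666666655555545677544444444
888888888888777754344455556666666666666665555445677765444444
887888888888888754444555555655566666666665555445678777666666
887888888888887654444555555443334456666665555445778888888888
777888888888887543444555543333333345666665555445778888888888
566778888888887643444554433333333335666665555444555555567888
455677888888888754444333333333333455666654443333344444556778
456665667888877654333333333334555555555543333344444444444577
444444456777765443333333333445655443333334444444333333334677
444444444444444443333333334456654333333444455554333344444444
444444444444444443333333344566654344444333344443344444444444
```

Forces are near zero and the leg runs into the dark hole. I'll go on down to where the hump meets the pin.

```bash
echo '[[[0.028,0,0.0003,0.002,0],[0.028,0,0.0005,0.004,0],[0.028,0,0.0008,0.006,0],[0.028,0,0.0008,0.006,0]]]' | python3 nudge.py 60
echo '[[[0.028,0,0.0003,0.002,0],[0.028,0,0.0005,0.004,0],[0.028,0,0.0008,0.006,0],[0.028,0,0.0008,0.006,0]]]' | python3 nudge.py 60
echo '[[[0.028,0,0.0003,0.002,0],[0.028,0,0.0005,0.004,0],[0.028,0,0.0005,0.004,0]]]' | python3 nudge.py 60
```

```text
t: 14.2
eef_pos: [0.5532, 0.0883, 0.1933]
ee_rot: [3.141, 0.001, -0.075]
force: [-1.2, -0.7, -1.2]
width: 0.0316
gripper_force: 60.0
t: 14.53
eef_pos: [0.5532, 0.0875, 0.1874]
ee_rot: [3.141, 0.001, -0.075]
force: [-0.9, -1.4, -0.5]
width: 0.0319
gripper_force: 60.0
t: 14.78
eef_pos: [0.5531, 0.0869, 0.1834]
ee_rot: [3.141, 0.001, -0.075]
force: [-1.7, -3.7, -0.5]
width: 0.0317
gripper_force: 60.0
```

```bash
echo '[[[0.028,0,0.0008,0.002,0],[0.028,0,0.0011,0.004,0],[0.028,0,0.0011,0.004,0]]]' | python3 nudge.py 60
echo '[[[0.028,0,0.0004,0.002,0],[0.028,0,0.0007,0.004,0],[0.028,0,0.0007,0.004,0]]]' | python3 nudge.py 60
python3 - <<'E'
from plan import *
T,w=look('w12');s=arm.get_state();print(T[:3,3],s['force'],s['moment'])
sc=grab_frame('scene')[:,:,::-1];sd=grab_frame('side')[:,:,::-1];cv2.imwrite('pics/sc12.png',sc);cv2.imwrite('pics/sd12.png',sd)
from caps import caps
print(caps(sc,(160,150,240,205)),caps(sd,(240,120,290,155)))
E
```

```text
t: 15.03
eef_pos: [0.553, 0.086, 0.1794]
ee_rot: [3.141, 0.001, -0.075]
force: [-1.4, -2.7, 0.2]
width: 0.0311
gripper_force: 60.0
t: 15.28
eef_pos: [0.5531, 0.0852, 0.1754]
ee_rot: [3.141, 0.001, -0.075]
force: [-1.7, -2.6, 0.1]
width: 0.0318
gripper_force: 60.0
[0.5531 0.0852 0.1754] [-1.9522 -2.0023 -0.3239] [-1.1924  0.598  -0.0104]
[(np.float64(169.86885245901638), np.float64(193.0)), (np.float64(180.63793103448276), np.float64(187.29310344827587))] [(np.float64(273.734693877551), np.float64(145.26530612244898)), (np.float64(268.3030303030303), np.float64(139.9090909090909))]
```

The carrier caps have not moved. I'll continue into the ride over the pin.

```bash
echo '[[[0.028,0,0.0005,0.002,0],[0.028,0,0.0009,0.004,0],[0.028,0,0.0009,0.004,0]]]' | python3 nudge.py 60
echo '[[[0.028,0,0.0004,0.002,0],[0.028,0,0.0007,0.004,0],[0.028,0,0.0007,0.004,0]]]' | python3 nudge.py 60
echo '[[[0.028,0,0.0004,0.002,0],[0.028,0,0.0007,0.004,0],[0.028,0,0.0007,0.004,0]]]' | python3 nudge.py 60
```

```text
t: 15.68
eef_pos: [0.5534, 0.0842, 0.1721]
ee_rot: [3.141, -0.0, -0.075]
force: [-1.4, -4.3, 2.0]
width: 0.0316
gripper_force: 60.0
t: 15.93
eef_pos: [0.5539, 0.0833, 0.1689]
ee_rot: [3.141, -0.002, -0.074]
force: [-0.4, -6.2, 6.3]
width: 0.0319
gripper_force: 60.0
t: 16.18
eef_pos: [0.5529, 0.082, 0.1639]
ee_rot: [3.14, 0.0, -0.075]
force: [-1.4, -7.7, 2.4]
width: 0.0315
gripper_force: 60.0
```

```bash
echo '[[[0.028,0,0.001,0,0],[0.028,0,0.001,0,0]]]' | python3 nudge.py 60
echo '[[[0.028,0,0.0004,0.0015,0],[0.028,0,0.0007,0.003,0],[0.028,0,0.0007,0.003,0]]]' | python3 nudge.py 60
echo '[[[0.028,0,0.0004,0.0015,0],[0.028,0,0.0007,0.003,0],[0.028,0,0.0007,0.003,0]]]' | python3 nudge.py 60
```

```text
t: 16.35
eef_pos: [0.553, 0.0816, 0.1638]
ee_rot: [3.141, -0.0, -0.075]
force: [-1.4, -5.1, 2.2]
width: 0.0319
gripper_force: 60.0
t: 16.6
eef_pos: [0.5536, 0.0812, 0.1617]
ee_rot: [3.142, -0.002, -0.074]
force: [-1.5, -4.3, 5.8]
width: 0.0316
gripper_force: 60.0
t: 16.85
eef_pos: [0.5521, 0.0805, 0.1568]
ee_rot: [3.141, 0.002, -0.075]
force: [-1.5, -2.8, -4.2]
width: 0.0317
gripper_force: 60.0
```

The force sign has flipped, so the hump is past the widest part. I'll follow it down to home in small steps.

```bash
echo '[[[0.028,0,0.0005,0.002,0],[0.028,0,0.0008,0.004,0],[0.028,0,0.0008,0.004,0]]]' | python3 nudge.py 60
echo '[[[0.028,0,0.0004,0.002,0],[0.028,0,0.0006,0.004,0],[0.028,0,0.0006,0.004,0]]]' | python3 nudge.py 60
echo '[[[0.028,0,0.0001,0.001,0],[0.028,0,0.0003,0.002,0],[0.028,0,0.0003,0.002,0]]]' | python3 nudge.py 60
```

```text
t: 17.1
eef_pos: [0.5524, 0.0801, 0.1529]
ee_rot: [-3.141, 0.001, -0.075]
force: [-1.1, -3.1, -5.2]
width: 0.0318
gripper_force: 60.0
t: 17.35
eef_pos: [0.553, 0.0797, 0.1496]
ee_rot: [-3.141, -0.0, -0.075]
force: [-1.1, -1.0, 0.0]
width: 0.0318
gripper_force: 60.0
t: 17.6
eef_pos: [0.5534, 0.0793, 0.1487]
ee_rot: [-3.141, -0.002, -0.074]
force: [-1.9, -0.5, 4.6]
width: 0.0317
gripper_force: 60.0
```

```bash
echo '[[[0.028,0,0.0001,0.001,0],[0.028,0,0.0001,0.001,0]]]' | python3 nudge.py 60
echo '[[[0.028,0,0.0001,0.001,0],[0.028,0,0.0001,0.001,0]]]' | python3 nudge.py 60
echo '[[[0.028,0,0.0001,0.001,0],[0.028,0,0.0001,0.001,0]]]' | python3 nudge.py 60
```

```text
t: 17.77
eef_pos: [0.5538, 0.0792, 0.1483]
ee_rot: [-3.141, -0.002, -0.074]
force: [-2.8, -0.9, 8.5]
width: 0.0315
gripper_force: 60.0
t: 17.93
eef_pos: [0.554, 0.079, 0.1479]
ee_rot: [-3.141, -0.003, -0.074]
force: [-3.6, -2.4, 11.1]
width: 0.0317
gripper_force: 60.0
t: 18.1
eef_pos: [0.5543, 0.0788, 0.1475]
ee_rot: [-3.141, -0.004, -0.074]
force: [-4.7, -2.3, 14.6]
width: 0.0313
gripper_force: 60.0
```

The force rises stiffly (14.6 N) at an eye height of about 34 to 35 mm in the axle frame, which fits a clip seated at home. I'll take the load off, open a little and rise clear, then check.

```bash
echo '[[[0.028,0,-0.0002,-0.003,0],[0.028,0,-0.0002,-0.004,0],[0.028,0,-0.0002,-0.004,0]]]' | python3 nudge.py 60
echo '[[[0.042,0,0,0,0],[0.042,0,0,0,0],[0.042,0,0,0,0],[0.042,0,0,0,0],[0.042,0,0,0,0]]]' | python3 nudge.py
```

```text
t: 18.35
eef_pos: [0.5531, 0.0793, 0.1491]
ee_rot: [-3.141, -0.001, -0.075]
force: [-1.5, 0.2, 2.6]
width: 0.0316
gripper_force: 60.0
t: 18.77
eef_pos: [0.5528, 0.0789, 0.1487]
ee_rot: [3.142, 0.0, -0.075]
force: [0.8, -0.3, 0.5]
width: 0.042
gripper_force: 0.0
```

```bash
echo '[[[0.042,0,0,-0.03,0],[0.042,0,0,-0.07,0],[0.042,0,0,-0.11,0],[0.042,-0.04,0.03,-0.15,0],[0.042,-0.08,0.06,-0.15,0],[0.042,-0.12,0.06,-0.15,0],[0.042,-0.16,0.06,-0.15,0],[0.042,-0.16,0.06,-0.15,0]]]' | python3 nudge.py
python3 - <<'E'
from plan import *
from caps import caps
S=cam('scene');D=cam('side')
sc=grab_frame('scene')[:,:,::-1];sd=grab_frame('side')[:,:,::-1];cv2.imwrite('pics/sc13.png',sc);cv2.imwrite('pics/sd13.png',sd)
print(caps(sc,(160,150,240,205)),caps(sd,(240,120,290,155)))
ax=np.array([.5535,.0875,.13]);up=np.array([0,np.sin(.13),np.cos(.13)]);yy=np.array([0,np.cos(.13),-np.sin(.13)])
for z in(.033,.036,.045):
    e=ax+up*z-yy*.014;print(z,'eye',e,'scene c/top',proj(S,[e,e+up*.0165]).ravel(),'side',proj(D,[e,e+up*.0165]).ravel())
print('tip',proj(S,ax-up*.0535).ravel(),proj(D,ax-up*.0535).ravel())
for n,a,b,box in[('scene',cv2.imread('pics/scene0.png'),sc,(192,160,232,215)),('side',cv2.imread('pics/side0.png'),sd,(232,122,276,185))]:
    x0,y0,x1,y1=box;d=np.abs(a.astype(int)-b.astype(int)).sum(2)[y0:y1,x0:x1]>75
    print(n,box);print('\n'.join('%3d '%(y0+i)+''.join('#' if v else '.' for v in r) for i,r in enumerate(d)))
E
```

```text
t: 19.43
eef_pos: [0.3854, 0.0297, 0.2992]
ee_rot: [-3.14, -0.001, -0.076]
force: [-1.1, 0.3, -0.7]
width: 0.0421
gripper_force: 0.0
[(np.float64(169.5), np.float64(192.6346153846154)), (np.float64(224.34146341463415), np.float64(161.8780487804878)), (np.float64(180.24444444444444), np.float64(186.26666666666665)), (np.float64(214.53488372093022), np.float64(166.72093023255815))] [(np.float64(252.14285714285714), np.float64(125.64285714285714)), (np.float64(273.625), np.float64(145.14583333333334)), (np.float64(256.4864864864865), np.float64(130.45945945945945)), (np.float64(268.258064516129), np.float64(139.8709677419355))]
0.033 eye [0.5535 0.0779 0.1645] scene c/top [209.2926 183.6196 208.2086 179.3772] side [252.9519 144.2909 252.5479 137.7366]
0.036 eye [0.5535 0.0783 0.1675] scene c/top [209.0975 182.8559 208.0087 178.5947] side [252.8788 143.1056 252.4739 136.5356]
0.045 eye [0.5535 0.0795 0.1764] scene c/top [208.5068 180.5445 207.4036 176.2263] side [252.6586 139.5328 252.2508 132.915 ]
tip [210.5776 206.9293] [253.2172 175.4396]
scene (192, 160, 232, 215)
160 ..............
[... 4869 characters left out ...]
..............
171 ....................####....................
172 ....................##......................
173 ....................###.....................
174 ....................##......................
175 ....................##......................
176 ....................##......................
177 ............................................
178 ............................................
179 ............................................
180 ............................................
181 ............................................
182 ............................................
183 ............................................
184 ............................................
```

The image differences put the clip tip in the side view at row 176, against 175.4 predicted for home. The eye top in the scene view is at row 179, against 178.6 to 179.4 predicted. The carrier caps are within 1 px of their start. Handing in.

```bash
python3 -c "
from station import arm, workorder, grab_frame, camera_params
print(workorder.job_done())"
```

```text
the job is handed in; nothing more can be done
None
```

The R-clip is off the hook and, by the side and scene cameras, snapped home through the axle pin; the carrier did not visibly turn, peak push was about 15 N, and I handed in at about 20 s without re-checking the vial, beaker, timer or tape roll at the end.

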